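# Set up a wheel axle on V-blocks for a straightness check

## Task

Set up the axle for checking on the grey bed. Stand the narrow V-block on the bed halfway between the dial gauge and the upright end plate, and the wide V-block halfway between the gauge and the round pad, both centred across the bed with their grooves running along it; then lay the axle in the two grooves with its thick end in the wide block and its middle over the gauge, so that it lies level. Last of all stand the stop post upright in the middle of the round pad, and leave the oil bottle, spanner and grease tin where they are.

Things in the scene. Friction and masses are not known exactly. Their poses are not given: they have to be found in the camera images.
- gauge (a point): Centre of the top face of the fixed grey bed, 12 mm above the bench; the slab is 380 mm long (y axis), 90 mm wide (x axis), 12 mm thick. A dial gauge is fixed here: dark foot x -29 to +45 mm, 34 mm along y, 10 mm high; white-faced dial 34 mm across at x = +26 mm, top 17 mm above the bed; 8 mm contact button at this very point, top 24 mm above the bed. The bed never moves.
- end_plate: Upright steel end plate fixed on one end of the bed: 70 mm across the bed, 8 mm thick, 66 mm high, on a foot 22 mm thick. Origin at the centre of its underside, on the bed's top face (12 mm above the bench), 160 mm from the gauge along the bed. It may be at either end; the round pad is at the other.
- pad: Round black rubber pad, 48 mm across and 3 mm thick, fixed on the other end of the bed, 160 mm from the gauge. Origin at the centre of its underside, on the bed's top face (12 mm above the bench).
- wide_block_center (a point): Centre (half-way up) of the loose wide V-block of bright metal: 56 mm wide (x axis), 32 mm long along the groove (y axis), 52 mm tall. It stands upright with a straight 90 degree groove in its top, 48 mm wide at the mouth and 24 mm deep, running along y through both end faces. About 0.4 kg. Same either way round.
- narrow_block_center (a point): Centre (half-way up) of the loose narrow V-block of bright metal: 38 mm wide (x axis), 32 mm long along the groove (y axis), 52 mm tall. 90 degree groove in its top, 31 mm wide at the mouth and 15 mm deep, running along y. About 0.3 kg. Same either way round.
- axle_center (a point): Centre, on the axis at mid-length, of the loose steel axle, 248 mm long (y axis), axis 14 mm above the bench at start. Diameter 28 mm from y = +40 to +124 mm (thick end), 22 mm from -40 to +40 (grip here), 16 mm from -40 to -112 (thin end), then a hex nut 28 mm over flats. Balances within 10 mm of the middle, 0.35 kg. Rightly seated it lies level, axis 48 mm above the bed's top face.
- stop_center (a point): Centre (half-way up) of the loose steel stop post, a plain upright cylinder 30 mm in diameter and 60 mm tall, its top 10 mm stepped in to 22 mm. About 0.22 kg. On the pad its foot is 15 mm above the bench.
- oil_center (a point): Bystander: centre (half-way up) of a loose white oil bottle with black cap, 42 mm in diameter and 115 mm tall, standing. Not to be moved.
- spanner: Bystander: loose steel spanner 170 mm long lying flat along its x axis; origin at the underside near its middle. Not to be moved.
- tin_center (a point): Bystander: centre (half-way up) of a loose round aluminium grease tin, 76 mm in diameter, 46 mm tall. Not to be moved.

How it is judged:
By the outcome, as a careful person would: the job done as asked, in the order asked, and still so for the second after the job is handed in, with the robot touching nothing.
It also fails if it takes over 122 s, if anything falls off the work surface, if the arm or the gripper's body presses on something with over 40 N, if the wrist force passes 120 N, or if a joint passes its speed limit or range.

## Robot

A 7-joint arm with a two-finger parallel gripper is mounted at the origin on the work surface. World frame = base frame: x ahead of the robot, y to its left, z up, the work surface at z = 0. Lengths are in m, angles in rad, forces in N, time in s.
With the tool pointing down it reaches from about 0.35 to 0.9 m from the base axis. Payload 7.2 kg.
Tool frame: the origin (TCP) lies midway between the tips of the shut fingers; the grasp point (between the pads) lies 19 mm behind it (manip.pinch_z is the distance from the TCP to the grasp point, in m); z points along the fingers, y is the direction in which the jaws open and shut (so a half turn about z gives the same grasp; the last joint's range is limited). The gripper opens to 85 mm and grips with 20 to 120 N. Pads are 22 mm wide; open, the fingers measure 114 mm over their backs; the gripper's body (76 mm by 85 mm) begins 54 mm behind the grasp point. The pads swing forward as they close: fully open they stand 13 mm farther back than shut.
Start: joints at [1.176, 0.411, -0.013, 1.596, 0.006, 1.134, -0.082], TCP at [0.201, -0.592, 0.231] pointing down, gripper open.
Joint ranges: [-2.95, 2.95], [-0.29, 1.99], [-1.47, 1.44], [0.14, 2.54], [-1.03, 4.17], [0.13, 1.85], [-2.86, 2.86]. Speed limits (rad/s): [2.39, 2.39, 3.01, 3.01, 3.14, 3.14, 3.14].

## Interface

Orientations are given as a unit quaternion [x, y, z, w].
In Python, from rig import manip, claw, solver, state, optics, close_job gives the robot as it stands. The module is installed in compiled form; this text tells all that it offers. Calls block until the motion is done:
- manip.move_pose(position, orientation): joint-space move of the TCP to a pose.
- manip.movel(position, rotation=None, speed=0.15, max_force=None): straight line of the TCP; rotation=None keeps the orientation; speed is the mean speed in m/s. With max_force (N) it stops when the force on the tool has changed by that much, and returns True; else False.
- manip.move_j(angles): joint-space move.
- claw.grip(opening, grip_force=None): opening from 0.0 (shut) to 1.0 (fully open); grip_force is the grip in N (None keeps the last); returns when the fingers have stopped.
- manip.sleep(seconds).
- solver.ik(position, orientation): joint angles nearest the present ones, or None.
- state(): the state.
- optics.camera(name): name is "side" or "top"; returns a dict with "pixels" (480x640x3 uint8, red, green, blue), "fx", "fy", "cx", "cy" (pixels), "dist" ([k1, k2, p1, p2, k3] as OpenCV has them; the pictures are not rectified), "cam_to_world" (4x4, takes a point from camera to world coordinates). Camera axes: x right, y up, looking along -z (the intrinsics and any distortion apply to the point x, -y, -z); pixel columns grow to the right and rows downward; lengths in m; the calibration is good to about 2 mm. A picture is of the moment at which its call begins. There is no depth.
A pose or a line that the arm cannot do raises manip.PlanningError and nothing moves.
- close_job(): hands the job in, once; it reports no verdict.
The state is a dict: "clock": time; "joint_pos": joint angles; "qd": joint speeds; "joint_efforts": joint torques, N m; "eef_pos": TCP position; "tcp_rot": TCP orientation; "force": force on the tool from outside, world axes, zero at the start; "torque": the same for the moment, N m; "grip_width": opening from 0.0 (shut) to 1.0 (fully open).
Only numpy, scipy, OpenCV 4.12 (cv2) and the standard library are available. Lean on these libraries where they do the work, as an engineer would, in place of code of your own. Each camera call takes 0.05 s, during which the arm holds its last target.

## Working session

There is one attempt and no reset: what is moved stays moved. The work goes in short steps, each a Python script; the robot and the scene stay as the last script left them, time stands still between calls to the robot, and variables do not carry over. Pictures are saved under pics/ and viewed, and the job is handed in when it is done.

```bash
mkdir -p pics
cat > snap.py <<'E'
from rig import manip, claw, solver, state, optics, close_job
import cv2, numpy as np, pickle
def snap(tag):
    for n in ("top","side"):
        c=optics.camera(n); cv2.imwrite(f"pics/{tag}_{n}.png",c["pixels"][:,:,::-1]); pickle.dump(c,open(f"pics/{tag}_{n}.pkl","wb"))
E
python3 - <<'E'
from snap import *
snap("a")
for n in("top","side"):
    c=pickle.load(open(f"pics/a_{n}.pkl","rb")); print(n,c["fx"],c["fy"],c["cx"],c["cy"],c["dist"]);print(np.round(c["cam_to_world"],4))
s=state();print(s)
print(manip.pinch_z)
E
```

```text
top 621.6128483694907 621.6128483694907 324.81269767871663 236.02381101839083 [-0.12133897  0.          0.          0.          0.        ]
[[-0.014   0.997  -0.0761  0.3633]
 [-0.9999 -0.0134  0.008  -0.0082]
 [ 0.007   0.0762  0.9971  1.3101]
 [ 0.      0.      0.      1.    ]]
side 511.04263744308486 511.04263744308486 315.1833384696362 234.67080631938774 [-0.00542982  0.          0.          0.          0.        ]
[[-0.6611  0.4673 -0.587  -0.1513]
 [-0.7502 -0.3989  0.5273  0.5624]
 [ 0.0123  0.789   0.6143  0.6941]
 [ 0.      0.      0.      1.    ]]
{'clock': 0.1, 'joint_pos': array([ 1.17579724,  0.41186538, -0.01272571,  1.59693102,  0.00556437,
        1.13429257, -0.08220915]), 'qd': array([ 2.37857087e-04, -1.84772217e-03, -9.45703934e-05, -1.77005493e-03,
        1.54330185e-03,  1.24684786e-04,  1.30244639e-04]), 'joint_efforts': array([ 3.50626644e-03, -6.01827908e+01,  6.84689395e-01, -3.00086725e+01,
        1.40189871e-02,  6.49902606e-03,  5.63137078e-06]), 'eef_pos': array([ 0.2004782 , -0.59151835,  0.23052075]), 'tcp_rot': array([ 9.86678701e-01,  1.62679461e-01, -1.50865962e-04, -7.15043885e-04]), 'force': array([-0.31144785, -0.3000011 , -0.10995907]), 'torque': array([-0.00857188, -0.00910399, -0.03641283]), 'grip_width': 1.001617026916788}
0.0187
```

View pics/a_top.png

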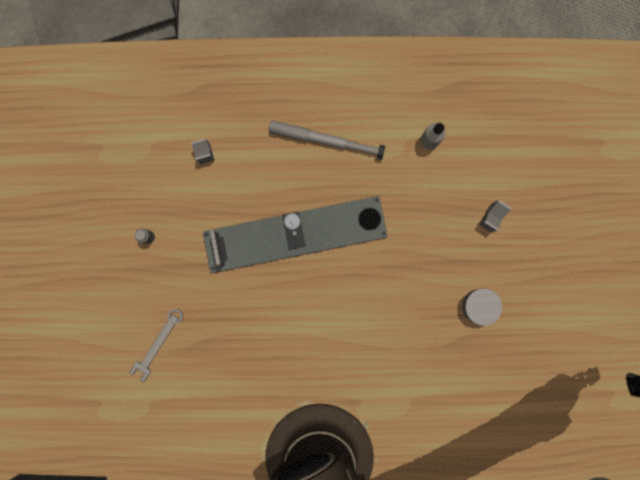

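View pics/a_side.png

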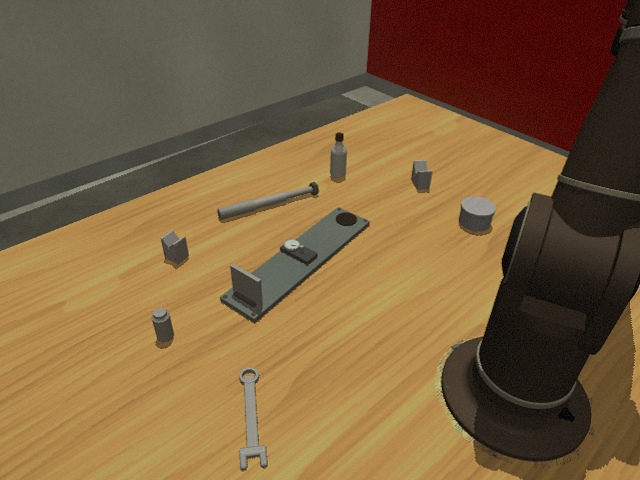

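The top picture shows the end plate at (215,249), gauge button (294,234) and pad (370,219). The axle runs from its thick end (272,128) to the nut (380,152). The V-blocks are at (203,152) and (497,216), the post at (144,237), the oil bottle at (433,135), the tin at (482,307) and the spanner at (157,345). I'll zoom in to measure these.

```bash
cat > geo.py <<'E'
import numpy as np, cv2, pickle
F=np.diag([1.,-1,-1])
class Cam:
    def __init__(s,f):
        c=pickle.load(open(f,"rb")); s.im=c["pixels"]; s.K=np.array([[c["fx"],0,c["cx"]],[0,c["fy"],c["cy"]],[0,0,1]]); s.d=np.array(c["dist"],float)
        M=np.array(c["cam_to_world"]); s.R=F@M[:3,:3].T; s.t=-s.R@M[:3,3]; s.o=M[:3,3]
    def proj(s,P):
        return cv2.projectPoints(np.asarray(P,float).reshape(-1,1,3),cv2.Rodrigues(s.R)[0],s.t,s.K,s.d)[0][:,0]
    def atz(s,uv,z):
        n=cv2.undistortPoints(np.asarray(uv,float).reshape(-1,1,2),s.K,s.d)[:,0]
        r=np.c_[n,np.ones(len(n))]@s.R
        return s.o+r*((z-s.o[2])/r[:,2])[:,None]
def crop(im,x0,y0,w,h,k):
    return cv2.resize(np.ascontiguousarray(im[y0:y0+h,x0:x0+w,::-1]),None,fx=k,fy=k,interpolation=cv2.INTER_CUBIC)
E
python3 - <<'E'
from geo import *
T=Cam("pics/a_top.pkl");S=Cam("pics/a_side.pkl")
a=crop(T.im,195,190,200,90,4);cv2.imwrite("pics/z1.png",a)
b=[crop(T.im,x,y,40,40,6) for x,y in((183,132),(477,196),(124,217))]
c=[crop(S.im,x,y,48,48,5) for x,y in((150,225),(398,150),(140,300))]
cv2.imwrite("pics/z2.png",np.vstack([np.hstack(b),np.hstack(c)]))
cv2.imwrite("pics/z3.png",np.vstack([crop(T.im,260,110,130,60,6)]))
cv2.imwrite("pics/z4.png",np.vstack([crop(S.im,210,170,190,150,4)]))
E
```

```text
(no output)
```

View pics/z1.png

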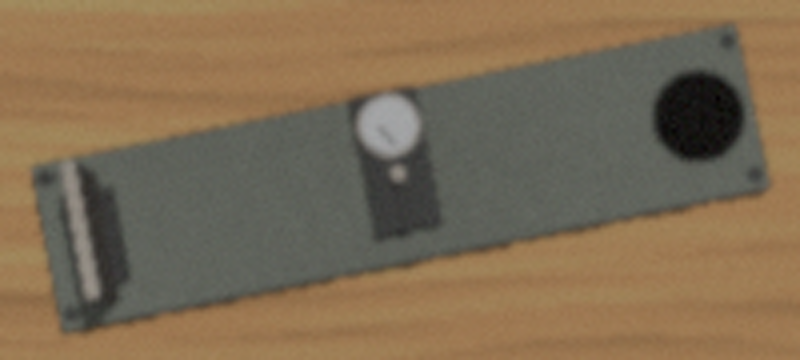

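View pics/z2.png

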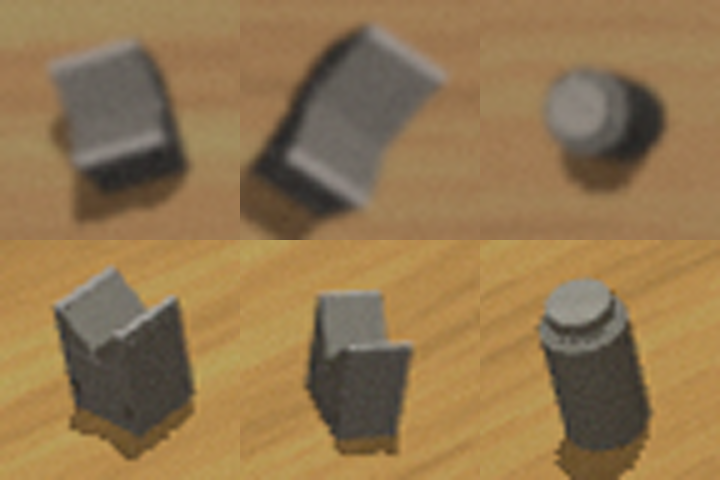

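View pics/z3.png

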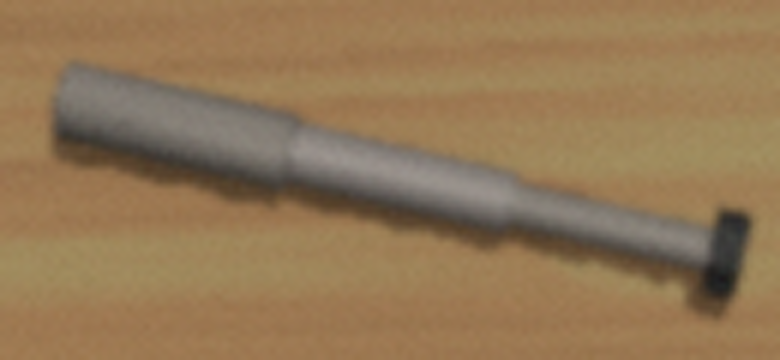

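View pics/z4.png

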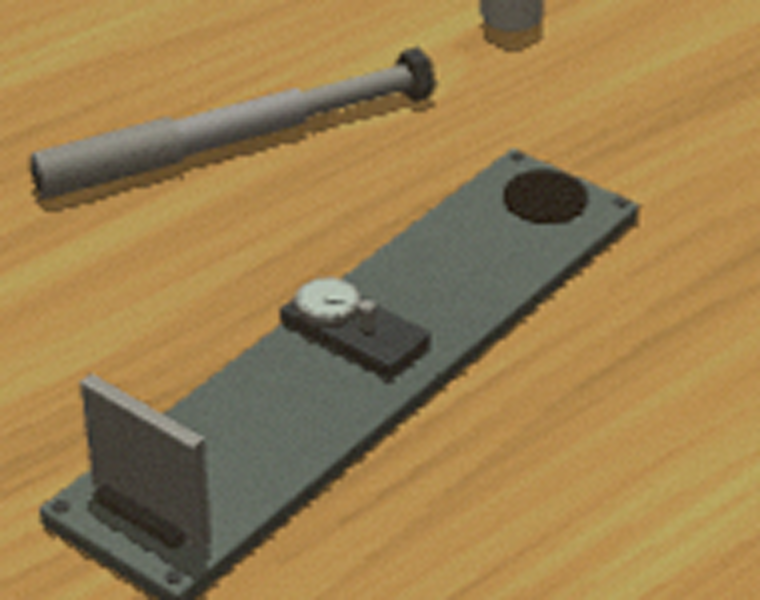

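Grooves and sizes show that (203,152) is the narrow block and (497,216) the wide one. The dial is on the +x side, so the end plate is at bed +y and the pad at −y, which means the axle must be turned about 157°. Next I'll fit projected models to the low-saturation masks.

```bash
cat > fit.py <<'E'
from geo import *
from scipy.optimize import minimize
def box(x0,x1,y0,y1,z0,z1): return np.array([[x,y,z] for x in(x0,x1) for y in(y0,y1) for z in(z0,z1)])
def cyl(r,z0,z1,cx=0,cy=0,n=40):
    a=np.linspace(0,2*np.pi,n,endpoint=False); return np.vstack([np.c_[cx+r*np.cos(a),cy+r*np.sin(a),0*a+z] for z in(z0,z1)])
def ycyl(r,y0,y1,n=40,zc=.014):
    a=np.linspace(0,2*np.pi,n,endpoint=False); return np.vstack([np.c_[r*np.cos(a),0*a+y,zc+r*np.sin(a)] for y in(y0,y1)])
def vb(w,m,d):  # V block as union of convex pieces (origin on underside centre)
    h=.052;L=.016;P=[box(-w,w,-L,L,0,h-d)]
    for s in(1,-1):
        P.append(np.array([[s*x,y,z] for x,z in((w,0),(0,0),(0,h-d),(m,h),(w,h)) for y in(-L,L)]))
    return P
MODELS=dict(bed=[box(-.045,.045,-.19,.19,0,.012),box(-.035,.035,.156,.164,.012,.078),cyl(.017,.012,.029,.026,0)],
 narrow=vb(.019,.0155,.015),wide=vb(.028,.024,.024),post=[cyl(.015,0,.05),cyl(.011,.05,.06)],
 axle=[ycyl(.014,.04,.124),ycyl(.011,-.04,.04),ycyl(.008,-.112,-.04),ycyl(.015,-.124,-.112)])
def place(P,p):
    c,s=np.cos(p[2]),np.sin(p[2]); R=np.array([[c,-s,0],[s,c,0],[0,0,1]]); z=p[3] if len(p)>3 else 0
    return P@R.T+[p[0],p[1],z]
K=8
def sat(im):
    f=cv2.GaussianBlur(im.astype(np.float32),(0,0),.6); return 1-f.min(2)/np.maximum(f.max(2),1)
def mask(cam,parts,p,win):
    x0,y0,w,h=win; m=np.zeros((h*K,w*K),np.uint8)
    for P in parts:
        uv=(cam.proj(place(P,p))-[x0,y0]+.5)*K-.5
        cv2.fillConvexPoly(m,cv2.convexHull(np.round(uv*16).astype(np.int32)),255,shift=4)
    m=cv2.resize(m,(w,h),interpolation=cv2.INTER_AREA).astype(np.float32)/255
    return cv2.GaussianBlur(m,(0,0),.8)
def window(cam,parts,p,pad=10):
    uv=np.vstack([cam.proj(place(P,p)) for P in parts]); a=np.floor(uv.min(0)-pad).astype(int);b=np.ceil(uv.max(0)+pad).astype(int)
    a=np.maximum(a,0);b=np.minimum(b,[639,479]);return a[0],a[1],b[0]-a[0],b[1]-a[1]
def fit(name,cams,p0,z=0,yaw=True,free=None,verbose=0):
    parts=MODELS[name]; p0=np.array(p0,float); D=[]
    for c in cams:
        w=window(c,parts,list(p0)+[z]); s=sat(c.im)[w[1]:w[1]+w[3],w[0]:w[0]+w[2]]
        m=mask(c,parts,list(p0)+[z],w); a=np.median(s[m>.8]);b=np.median(s[m<.05]); t=np.clip((s-b)/(a-b),-.2,1.2); D.append((c,w,t))
    sc=np.array([.004,.004,.04])
    def f(q):
        p=p0+q*sc
        if not yaw:p[2]=p0[2]
        return sum(np.mean((mask(c,parts,list(p)+[z],w)-t)**2)*t.size/len(t.ravel()) for c,w,t in D)
    best=None
    q=np.zeros(3)
    for r in range(2):
        o=minimize(f,q,method="Nelder-Mead",options=dict(initial_simplex=np.vstack([q]+[q+np.eye(3)[i]*(1 if r==0 else .3) for i in range(3)]),xatol=.005,fatol=1e-7,maxiter=250)); q=o.x
    return p0+q*sc,o.fun
E
cat > m1.py <<'E'
from fit import *
T=Cam("pics/a_top.pkl");S=Cam("pics/a_side.pkl")
g=lambda u,z:T.atz([u],z)[0][:2]
ax=[g((380,152),.014),g((272,128),.014)];d=ax[1]-ax[0]
bd=g((215,249),.07)-g((370,219),.013)
p0=dict(bed=[*g((294,234),.036),np.arctan2(bd[1],bd[0])-np.pi/2],narrow=[*g((203,152),.05),.2],wide=[*g((497,216),.05),np.radians(-32)+0],
 post=[*g((144,237),.06),0],axle=[*(ax[0]+ax[1])/2,np.arctan2(d[1],d[0])-np.pi/2])
v=T.atz([(203-15.5+0,152),(203,152)],.05)
out={}
for n in p0:
    if n=="wide": p0[n][2]=np.radians(90-57-70) 
    for nm,c in(("T",[T]),("S",[S]),("TS",[T,S])):
        r,e=fit(n,c,p0[n],yaw=n!="post"); print(n,nm,np.round(r[:2]*1000,1),np.round(np.degrees(r[2]),2),round(float(e),4))
    out[n]=r
pickle.dump(out,open("pose.pkl","wb"))
def draw(C,cl):
    im=cv2.resize(np.ascontiguousarray(C.im[:,:,::-1]),None,fx=2,fy=2,interpolation=cv2.INTER_CUBIC)
    for n in out:
        for P in MODELS[n]:
            h=cv2.convexHull(((C.proj(place(P,out[n]))+.5)*2-.5).astype(np.float32)); cv2.polylines(im,[np.round(h*16).astype(np.int32)],True,(0,255,0),1,shift=4)
    return im
cv2.imwrite("pics/o_top.png",draw(T,0)[200:580,240:1040]);cv2.imwrite("pics/o_side.png",draw(S,0)[250:700,260:900])
E
python3 m1.py
```

```text
bed T [467.9  44.9] 10.77 0.0037
bed S [469.3  43.3] 10.91 0.0355
bed TS [468.4  43.8] 10.79 0.0401
narrow T [644.8 237.5] 16.63 0.006
narrow S [645.1 235.5] 12.89 0.0059
narrow TS [644.6 236.6] 13.14 0.0148
wide T [ 498.7 -376.2] -35.02 0.0041
wide S [ 500.1 -378.5] -36.68 0.0036
wide TS [ 499.2 -376.9] -36.63 0.0093
post T [467.2 359.7] -6.97 0.0077
post S [467.5 357.7] -2.55 0.009
post TS [466.9 358.3] -4.6 0.0192
axle T [668.7 -24.9] -14.07 0.005
axle S [670.  -27.2] -13.77 0.033
axle TS [668.9 -25.8] -14.07 0.0398
```

View pics/o_top.png

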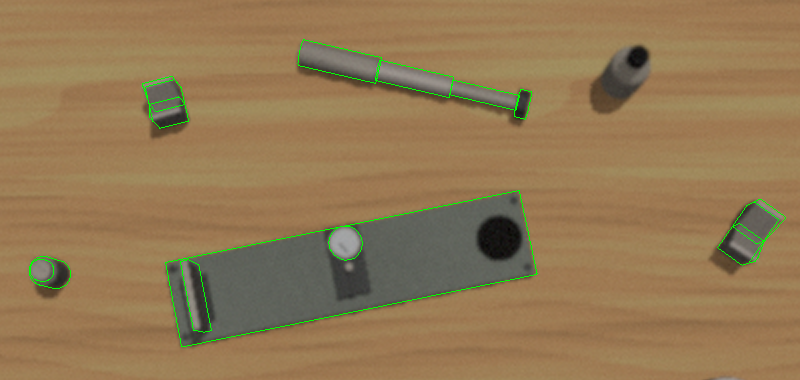

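View pics/o_side.png

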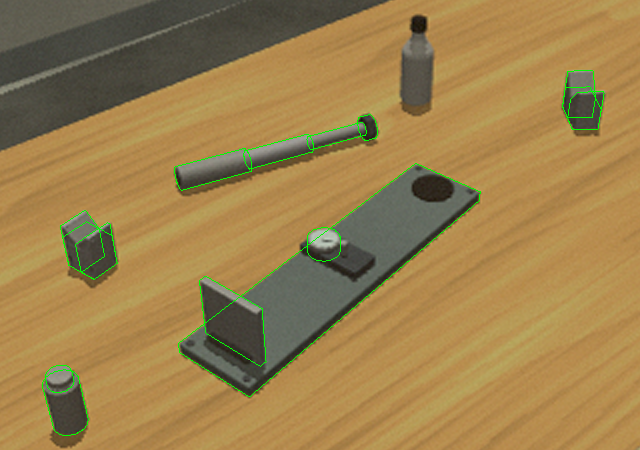

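The overlays match in both views, and the cameras agree to about 2 mm. Next I'll check IK and choose grasp branches before moving.

```bash
cat > arm.py <<'E'
from snap import *
from scipy.spatial.transform import Rotation as Ro
P=pickle.load(open("pose.pkl","rb"))
bed=P["bed"]
def q(phi):
    y=np.array([np.cos(phi),np.sin(phi),0]);z=np.array([0,0,-1.]);return Ro.from_matrix(np.c_[np.cross(y,z),y,z]).as_quat()
def B(x,y):
    c,s=np.cos(bed[2]),np.sin(bed[2]); return np.array([bed[0]+c*x-s*y,bed[1]+s*x+c*y])
def go(xy,z,phi): manip.move_pose([xy[0],xy[1],z],q(phi))
def lin(xy,z,phi=None,**k): return manip.movel([xy[0],xy[1],z],None if phi is None else q(phi),**k)
def st(t=""):
    s=state();print(t,"t=%.2f"%s["clock"],np.round(s["eef_pos"]*1000,1),"F",np.round(s["force"],1),"w %.3f"%s["grip_width"])
E
python3 - <<'E'
from arm import *
pi=np.pi
for n,xy,phi in(("narrow",P["narrow"],P["narrow"][2]),("narrowP",B(0,.08),bed[2]),("wide",P["wide"],P["wide"][2]),("wideP",B(0,-.08),bed[2]),("axle",P["axle"],P["axle"][2]),("axleP",B(0,0),bed[2]+pi),("post",P["post"],bed[2]),("postP",B(0,-.16),bed[2])):
    for k in(0,pi,-pi):
        for z in(.008,.2):
            j=solver.ik([xy[0],xy[1],z],q(phi+k)); print(n,round(np.degrees(k)),z,None if j is None else np.round(j,2))
E
```

```text
narrow 0 0.008 [-0.    0.85 -0.66  1.57  0.61  0.94 -0.64]
narrow 0 0.2 [ 0.17  0.76 -1.02  1.42  0.65  1.32 -0.65]
narrow 180 0.008 [ 0.26  1.15 -1.25  1.55  1.13  1.29  2.21]
narrow 180 0.2 [ 0.25  0.87 -1.24  1.41  0.82  1.43  2.38]
narrow -180 0.008 [ 0.26  1.15 -1.25  1.55  1.13  1.29  2.21]
narrow -180 0.2 [ 0.25  0.87 -1.24  1.41  0.82  1.43  2.38]
narrowP 0 0.008 [ 0.15  0.58 -0.64  2.12  0.59  0.63 -0.72]
narrowP 0 0.2 [ 0.51  0.35 -1.05  1.95  0.35  1.04 -0.52]
narrowP 180 0.008 [ 0.53  0.91 -1.25  2.1   1.08  1.02  2.02]
narrowP 180 0.2 [ 0.61  0.43 -1.22  1.95  0.46  1.09  2.52]
narrowP -180 0.008 [ 0.53  0.91 -1.25  2.1   1.08  1.02  2.02]
narrowP -180 0.2 [ 0.61  0.43 -1.22  1.95  0.46  1.09  2.52]
wide 0 0.008 [ 0.71  0.68 -0.19  1.76  0.18  0.72 -0.22]
wide 0 0.2 [ 0.74  0.45 -0.24  1.62  0.12  1.08 -0.17]
wide 180 0.008 [-0.08  0.95  1.03  1.81 -0.99  0.99 -2.4 ]
wide 180 0.2 [-0.19  0.76  1.25  1.68 -0.75  1.27 -2.55]
wide -180 0.008 [-0.08  0.95  1.03  1.81 -0.99  0.99 -2.4 ]
wide -180 0.2 [-0.19  0.76  1.25  1.68 -0.75  1.27 -2.55]
wideP 0 0.008 [ 0.41  0.57 -0.55
[... 1015 characters left out ...]
4]
post 0 0.008 [-0.19  0.77 -0.77  1.83  0.7   0.85 -1.13]
post 0 0.2 [-0.11  0.53 -0.89  1.68  0.44  1.14 -0.92]
post 180 0.008 [ 0.05  1.05 -1.25  1.81  1.1   1.18  1.75]
post 180 0.2 [ 0.07  0.7  -1.24  1.67  0.69  1.28  2.02]
post -180 0.008 [ 0.05  1.05 -1.25  1.81  1.1   1.18  1.75]
post -180 0.2 [ 0.07  0.7  -1.24  1.67  0.69  1.28  2.02]
postP 0 0.008 [ 0.55  0.6  -0.55  2.03  0.51  0.65 -0.14]
postP 0 0.2 [ 0.64  0.32 -0.63  1.88  0.22  1.02  0.11]
postP 180 0.008 [ 0.07  0.53  0.08  2.06 -0.08  0.55 -2.75]
postP 180 0.2 [-0.8   0.51  1.27  1.96 -0.55  1.09 -2.24]
postP -180 0.008 [ 0.07  0.53  0.08  2.06 -0.08  0.55 -2.75]
postP -180 0.2 [-0.8   0.51  1.27  1.96 -0.55  1.09 -2.24]
```

```bash
python3 - <<'E'
from arm import *
n=P["narrow"]; phi=np.radians(13.8)
go(n,.2,phi); st("above")
lin(n,.075,speed=.25)
print(lin(n,.009,speed=.08,max_force=15)); st("down")
claw.grip(0,40); st("grip")
lin(n,.06,speed=.15); st("up")
snap("b")
E
python3 - <<'E'
import sys;sys.path.insert(0,'.')
from geo import *
S=Cam("pics/b_side.pkl");T=Cam("pics/b_top.pkl")
cv2.imwrite("pics/b1.png",np.hstack([crop(S.im,110,160,130,130,3),crop(T.im,150,90,130,130,3)]))
E
```

```text
above t=3.38 [645.  235.5 199.9] F [-0.5 -0.5 -0.6] w 1.000
False
down t=5.01 [644.8 236.9   9.5] F [0.5 0.3 0.1] w 0.998
grip t=5.50 [644.6 236.6   9.4] F [-0.8 -1.1  3.4] w 0.444
up t=5.99 [644.7 236.2  59.9] F [ 0.3 -0.8 -3.6] w 0.440
```

View pics/b1.png

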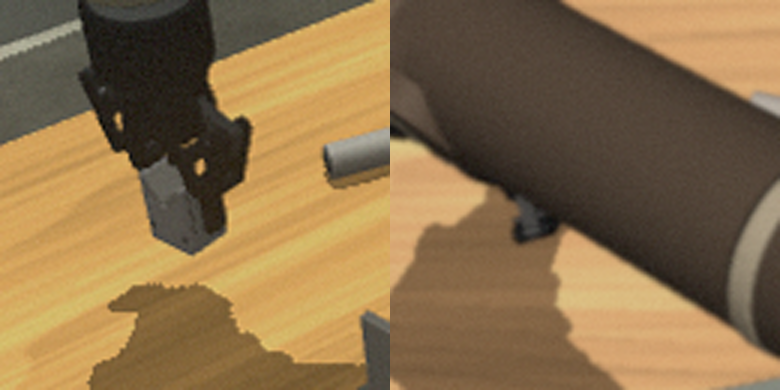

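The side view shows the narrow block hanging upright in the jaws. Now I'll place it.

```bash
cat > put.py <<'E'
from arm import *
def putdown(xy,phi,zc,tag,open_=1.0,fz=6,up=.12):
    go(xy,max(.15,zc+.05),phi)
    lin(xy,zc+.006,phi,speed=.15); st("near")
    h=lin(xy,zc-.003,speed=.02,max_force=fz); st("contact %s"%h)
    claw.grip(open_); st("rel")
    e=state()["eef_pos"]; manip.movel([e[0],e[1],zc+up],speed=.2); st("clear")
E
python3 - <<'E'
from put import *
t=B(0,.08); n=P["narrow"]
lin(n,.15)
putdown(t,bed[2],.0214,"narrow",open_=.75)
w=P["wide"]
go(w,.2,w[2]); st("wide above")
snap("c")
E
python3 - <<'E'
import sys;sys.path.insert(0,'.')
from fit import *
S=Cam("pics/c_side.pkl");T=Cam("pics/c_top.pkl")
cv2.imwrite("pics/c1.png",np.hstack([crop(S.im,210,190,130,130,3),crop(T.im,195,190,130,130,3)]))
E
```

```text
near t=8.70 [453.9 123.   27.9] F [ 0.2 -0.4 -3.6] w 0.438
contact True t=9.08 [454.  122.3  21.1] F [ 0.1 -0.2  5.1] w 0.442
rel t=9.46 [453.1 121.9  20.4] F [-0.2  0.2  0.7] w 0.749
clear t=10.22 [452.7 121.3 140.5] F [-0.2 -0.3 -1. ] w 0.752
wide above t=12.05 [ 500.1 -374.8  200.1] F [ 0.5 -0.  -0.3] w 0.750
```

View pics/c1.png

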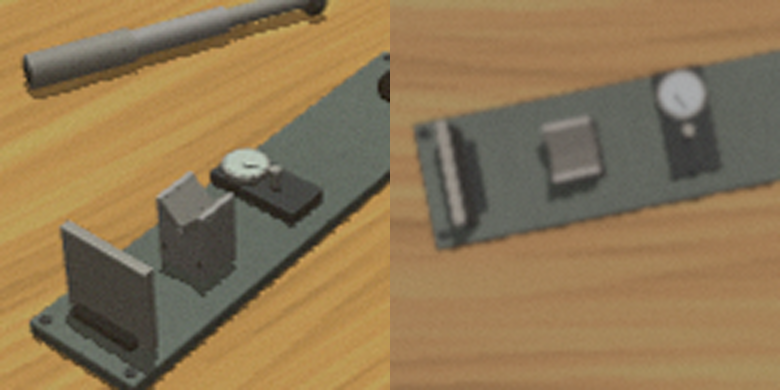

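The narrow block stands upright on the bed at about (586,150) in the right-hand crop. I'll overlay the target outline to check where it sits relative to the bed.

```bash
cat > ov.py <<'E'
from fit import *
P=pickle.load(open("pose.pkl","rb")); bed=P["bed"]
def B(x,y):
    c,s=np.cos(bed[2]),np.sin(bed[2]); return [bed[0]+c*x-s*y,bed[1]+s*x+c*y]
def bedpose(cam):  # per-camera bed pose removes the calibration bias
    return fit("bed",[cam],P["bed"])[0]
def ov(cam,items,win,k):
    x0,y0,w,h=win; im=crop(cam.im,x0,y0,w,h,k)
    for parts,p in items:
        for Q in parts:
            uv=(cam.proj(place(Q,p))-[x0,y0]+.5)*k-.5
            cv2.polylines(im,[np.round(cv2.convexHull(uv.astype(np.float32))*16).astype(np.int32)],True,(0,255,0),1,cv2.LINE_AA,shift=4)
    return im
def rim(w,m):  # top faces of rims
    return [np.array([[s*x,y,.052] for x in(w,m) for y in(-.016,.016)]) for s in(1,-1)]+[box(-w,w,-.016,.016,0,.0001)]
BT,BS=np.array([.4679,.0449,np.radians(10.77)]),np.array([.4693,.0433,np.radians(10.91)])
def inbed(b,x,y,z=.012,yaw=0):
    c,s=np.cos(b[2]),np.sin(b[2]); return [b[0]+c*x-s*y,b[1]+s*x+c*y,b[2]+yaw,z]
E
cat > chk.py <<'E'
import sys
from ov import *
tag,y,nm=sys.argv[1],float(sys.argv[2]),sys.argv[3]
r=rim(.019,.0155) if nm=="n" else rim(.028,.024)
T=Cam(f"pics/{tag}_top.pkl");S=Cam(f"pics/{tag}_side.pkl"); o=[]
for c,b in((T,BT),(S,BS)):
    u=c.proj([inbed(b,0,y)[:2]+[.05]])[0].astype(int); o.append(ov(c,[(r,inbed(b,0,y))],(u[0]-25,u[1]-25,50,50),8))
cv2.imwrite(f"pics/chk_{tag}{nm}.png",np.hstack(o))
E
python3 chk.py c .08 n
```

```text
(no output)
```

View pics/chk_cn.png

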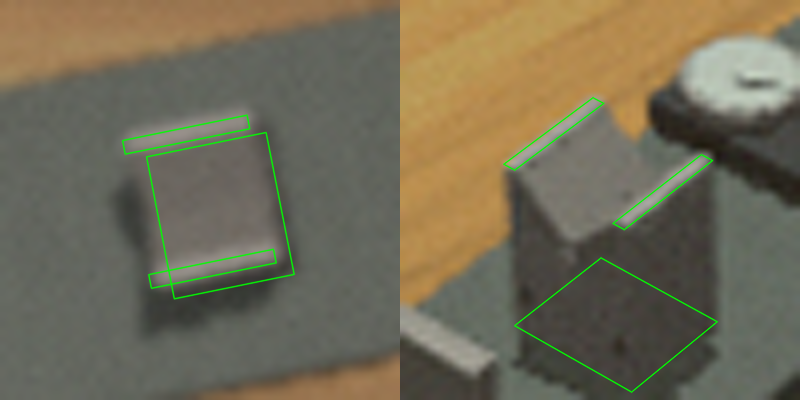

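The narrow block is within about 1 mm: the side-view rims coincide with the outline, and the top view is about 0.6 px off. Now the wide block.

```bash
python3 - <<'E'
from put import *
w=P["wide"]; phi=np.radians(-36.3)
claw.grip(1.0)
go(w,.2,phi); lin(w,.075,speed=.25)
print(lin(w,.009,speed=.08,max_force=15)); st("down")
claw.grip(0,50); st("grip")
z0=state()["eef_pos"][2]
lin(w,.15,speed=.2); st("up")
putdown(B(0,-.08),bed[2],z0+.012,"wide",open_=.95)
a=P["axle"]
go(a,.2,a[2]+np.pi); st("axle above"); print(np.round(state()["joint_pos"],2))
snap("d")
E
python3 chk.py d -.08 w
```

```text
False
down t=14.38 [ 499.6 -376.9    9.4] F [-0.9 -0.4  0.5] w 1.001
grip t=14.76 [ 499.3 -376.9    9.7] F [-2.   1.   5.8] w 0.652
up t=15.62 [ 498.1 -376.8  148.5] F [-0.1  0.5 -4.5] w 0.649
near t=17.88 [484.  -34.6  28.2] F [ 0.5  0.  -5.1] w 0.648
contact True t=18.26 [483.9 -35.   21.6] F [-1.6 -1.1  8. ] w 0.649
rel t=18.63 [482.8 -35.2  20.6] F [-0.6 -0.5  0.5] w 0.950
clear t=19.39 [482.2 -35.7 140.8] F [ 1.5 -0.5  1. ] w 0.949
axle above t=21.60 [668.8 -25.6 199.8] F [1.  0.3 0.7] w 0.950
[ 0.71  0.98 -1.46  1.46  0.97  1.54  2.19]
```

View pics/chk_dw.png

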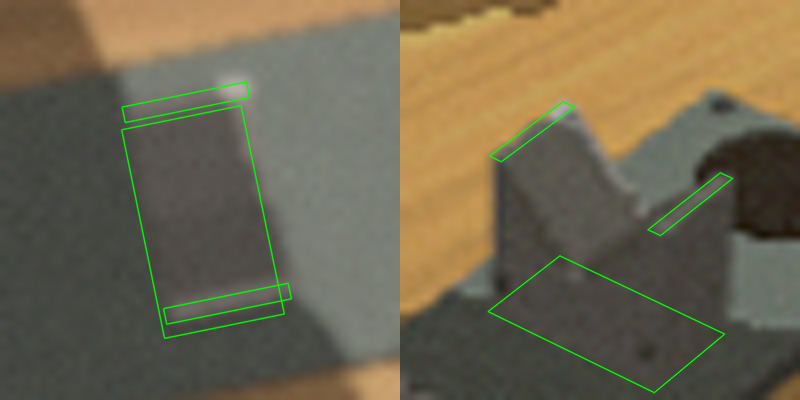

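View pics/d_side.png

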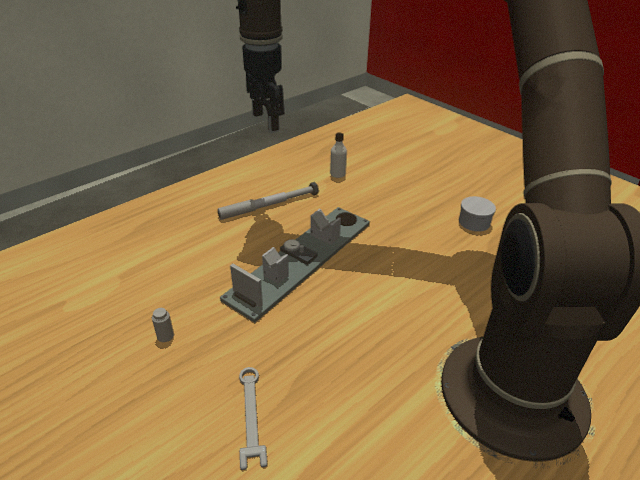

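Wide block is also within about 1 mm. Joint 3 is at −1.46, too close to its −1.47 limit, so I'll get a better arm posture before gripping the axle.

Run:
```python
from arm import *
a=P["axle"]
def show():
    for k in(0,np.pi,np.pi-.25,np.pi-.5):
        print(round(k,2),[ (lambda j: None if j is None else np.round(j,2).tolist())(solver.ik([a[0],a[1],z],q(a[2]+k))) for z in(.005,.2)])
    for k in(0,np.pi): print("P",[ (lambda j: None if j is None else np.round(j,2).tolist())(solver.ik([*B(0,0),z],q(bed[2]+k))) for z in(.055,.2)])
show()
go(B(0,0),.2,bed[2]); j=state()["joint_pos"]; print(np.round(j,2)); show()
```

```text
0 [[-0.43, 0.81, 0.61, 1.68, -0.59, 0.84, 0.2], [0.71, 0.98, -1.46, 1.46, 0.97, 1.54, 2.19]]
3.14 [[0.68, 1.17, -1.29, 1.6, 1.16, 1.31, 2.09], [0.71, 0.98, -1.46, 1.46, 0.97, 1.54, 2.19]]
2.89 [[0.67, 1.15, -1.26, 1.6, 1.13, 1.27, 1.85], [0.7, 0.96, -1.42, 1.46, 0.94, 1.51, 1.96]]
2.64 [[0.66, 1.12, -1.22, 1.6, 1.1, 1.25, 1.62], [0.7, 0.93, -1.38, 1.46, 0.91, 1.49, 1.72]]
P [[0.55, 0.6, -0.96, 2.08, 0.69, 0.81, -0.64], [0.74, 0.4, -1.16, 1.94, 0.42, 1.07, -0.41]]
P [[0.77, 0.91, -1.39, 2.07, 1.03, 1.14, 2.21], [0.87, 0.6, -1.45, 1.94, 0.64, 1.2, 2.51]]
[ 0.74  0.4  -1.16  1.94  0.42  1.07 -0.41]
0 [[0.43, 0.86, -0.72, 1.61, 0.67, 0.93, -0.78], [0.51, 0.66, -0.87, 1.47, 0.52, 1.25, -0.67]]
3.14 [[0.69, 1.2, -1.33, 1.6, 1.19, 1.33, 2.08], [0.71, 0.97, -1.45, 1.46, 0.96, 1.53, 2.19]]
2.89 [[0.68, 1.17, -1.29, 1.6, 1.16, 1.3, 1.84], [0.71, 0.97, -1.44, 1.46, 0.96, 1.53, 1.95]]
2.64 [[0.67, 1.14, -1.25, 1.6, 1.13, 1.27, 1.6], [0.7, 0.96, -1.42, 1.46, 0.94, 1.51, 1.71]]
P [[0.54, 0.59, -0.95, 2.08, 0.68, 0.81, -0.63], [0.74, 0.4, -1.16, 1.94, 0.42, 1.07, -0.41]]
P [[0.79, 0.99, -1.46, 2.07, 1.09, 1.22, 2.17], [0.74, 0.4, -1.16, 1.94, 0.42, 1.07, -0.41]]
```

```bash
python3 - <<'E'
from arm import *
a=P["axle"]
claw.grip(.6)
go(a,.2,a[2]); j=np.array(state()["joint_pos"]); print(np.round(j,2))
j[6]+=np.pi
if j[6]<2.8:
    manip.move_j(j); st("turned")
    s=state(); R=Ro.from_quat(s["tcp_rot"]).as_matrix(); print("y",R[:,1],np.degrees(a[2]))
    ph=a[2]+np.pi
    lin(a,.06,ph,speed=.25); print(np.round(state()["joint_pos"],2))
    print(lin(a,.005,ph,speed=.06,max_force=12)); st("down")
    claw.grip(0,80); st("grip"); print(np.round(state()["joint_pos"],2))
    z=state()["eef_pos"][2]; print("z",z)
    lin(a,.05,speed=.1); st("up"); snap("e")
E
python3 - <<'E'
import sys;sys.path.insert(0,'.')
from fit import *
S=Cam("pics/e_side.pkl")
cv2.imwrite("pics/e1.png",crop(S.im,190,110,170,130,4))
E
```

```text
[ 0.51  0.66 -0.87  1.47  0.52  1.25 -0.67]
turned t=27.82 [667.9 -24.5 200. ] F [-0.1 -0.5  0.4] w 0.601
y [-0.97054665  0.24091113  0.0010099 ] -14.067896163139823
[ 0.47  0.8  -0.79  1.59  0.64  1.02  2.39]
False
down t=29.60 [669.3 -25.6   5.4] F [-0.5  1.   0.7] w 0.595
grip t=29.99 [669.1 -25.7   5.7] F [-3.1 -0.3  5.7] w 0.226
[ 0.44  0.86 -0.75  1.61  0.69  0.95  2.35]
z 0.005737244560748964
up t=30.59 [669.  -26.   50.3] F [-0.9 -0.4 -4.6] w 0.220
```

View pics/e1.png

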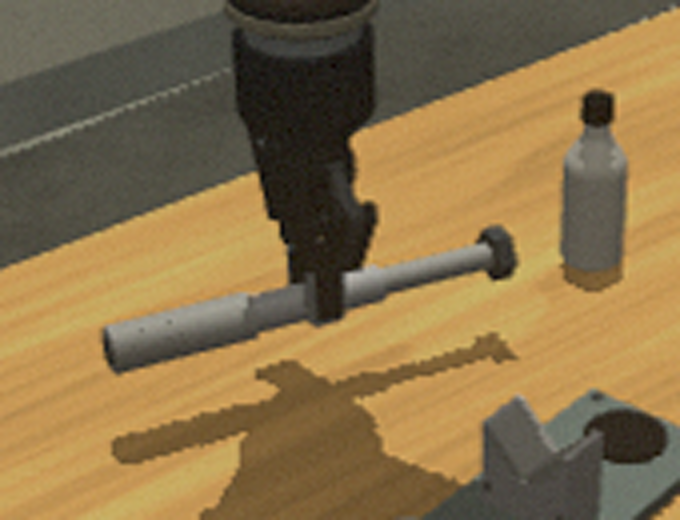

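The axle is gripped on its middle section and hangs level, with the nut clear of the bottle. I'll lift it, turn it and check it above the V-blocks.

```bash
python3 - <<'E'
from arm import *
a=P["axle"]
lin(a,.2,speed=.2)
j=np.array(state()["joint_pos"]); print(np.round(j,2))
d=(bed[2]-(a[2]+np.pi)); print(np.degrees(d))
for f in(.5,1.):
    k=j.copy(); k[6]=j[6]+d*f; manip.move_j(k)
st("turned"); t=B(0,0)
go(t,.2,bed[2]); print(np.round(state()["joint_pos"],2))
lin(t,.10,bed[2],speed=.15); st("over")
R=Ro.from_quat(state()["tcp_rot"]).as_matrix(); print(np.degrees(np.arctan2(R[1,1],R[0,1])),R[2])
snap("f")
E
python3 - <<'E'
import sys;sys.path.insert(0,'.')
from ov import *
S=Cam("pics/f_side.pkl");T=Cam("pics/f_top.pkl")
m=MODELS["axle"]; z=.1083-.014
cv2.imwrite("pics/f1.png",np.vstack([ov(S,[(m,inbed(BS,0,0,z,np.pi))],(220,150,160,150),4)]))
cv2.imwrite("pics/f2.png",ov(T,[(m,inbed(BT,0,0,z,np.pi))],(195,170,200,110),4))
E
```

```text
[ 0.51  0.67 -0.87  1.47  0.52  1.25  2.47]
-155.13724750549684
turned t=34.04 [668.1 -26.1 198.5] F [-0.5 -0.6 -4.7] w 0.220
[ 0.67  0.35 -1.04  1.95  0.35  1.04 -0.34]
over t=35.72 [469.1  44.3 100.5] F [-0.1 -0.1 -3.5] w 0.221
10.806923487605536 [ 5.18737913e-04  9.08076157e-04 -9.99999453e-01]
```

View pics/f1.png

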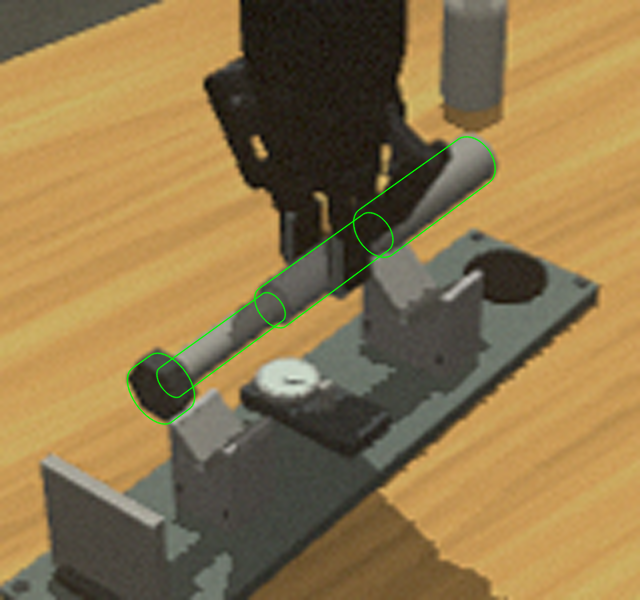

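View pics/f2.png

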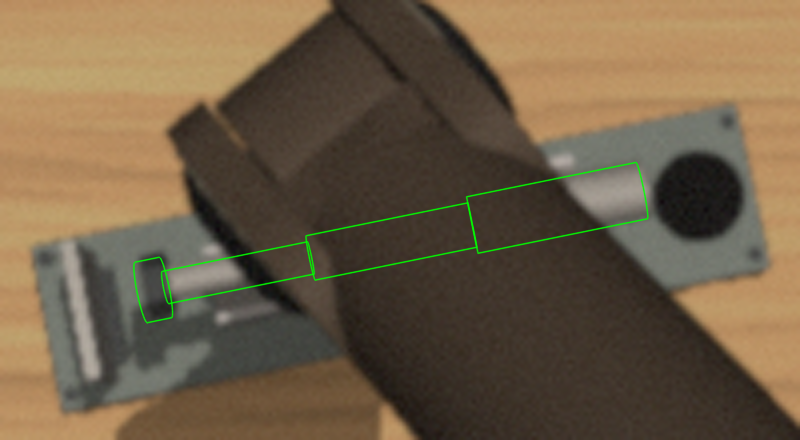

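The outlines match the axle in both views, with the nut towards the end plate and the thick end over the wide block. Now I'll lower it.

```bash
python3 - <<'E'
from arm import *
t=B(0,0)
lin(t,.060,bed[2],speed=.08); st("near")
print(lin(t,.049,bed[2],speed=.015,max_force=5)); st("contact")
claw.grip(.32); st("loosen")
claw.grip(.5); st("rel")
e=state()["eef_pos"]; manip.movel([e[0],e[1],.15],speed=.12); st("clear")
p=P["post"]; go(p,.2,bed[2]); st(); snap("g")
E
python3 - <<'E'
import sys;sys.path.insert(0,'.')
from ov import *
S=Cam("pics/g_side.pkl");T=Cam("pics/g_top.pkl")
m=MODELS["axle"]; z=.060-.014
cv2.imwrite("pics/g1.png",np.vstack([ov(S,[(m,inbed(BS,0,0,z,np.pi)),(rim(.019,.0155),inbed(BS,0,.08)),(rim(.028,.024),inbed(BS,0,-.08))],(220,170,160,150),4)]))
cv2.imwrite("pics/g2.png",ov(T,[(m,inbed(BT,0,0,z,np.pi)),(rim(.019,.0155),inbed(BT,0,.08)),(rim(.028,.024),inbed(BT,0,-.08))],(195,170,200,110),4))
E
```

```text
near t=36.47 [468.4  44.2  59.8] F [ 0.1 -0.3 -5. ] w 0.219
True
contact t=37.03 [468.9  43.8  51.7] F [1.5 0.3 3.2] w 0.226
loosen t=37.28 [467.5  43.3  51. ] F [-0.8 -0.7  0.2] w 0.322
rel t=37.58 [467.6  43.4  51. ] F [-0.8 -0.6 -0.5] w 0.501
clear t=38.56 [467.2  43.1 149.4] F [ 0.8 -1.   0.1] w 0.496
 t=39.77 [467.6 356.6 199.3] F [ 0.4 -0.3 -0.8] w 0.501
```

View pics/g1.png

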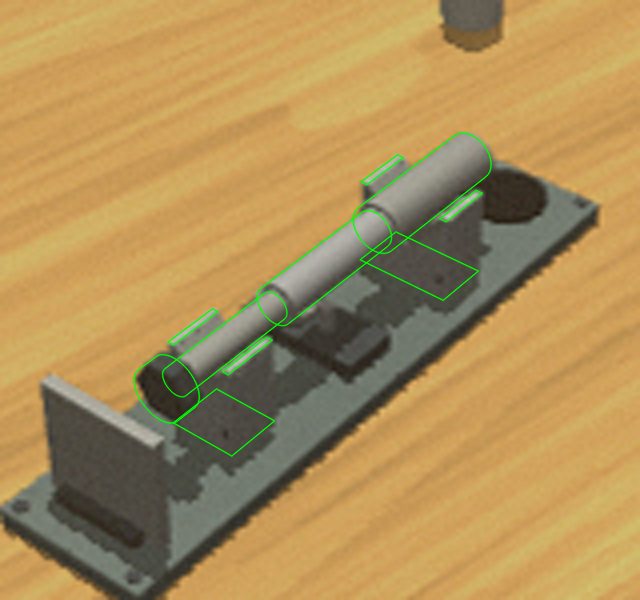

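View pics/g2.png

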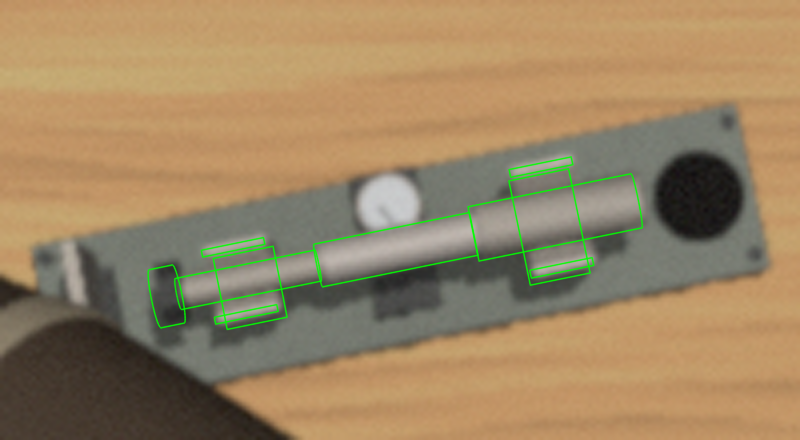

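The axle lies level: both outlines coincide with it, the block rims are in place, and the middle is over the gauge. Now the post.

```bash
python3 - <<'E'
from put import *
p=P["post"]; claw.grip(.75)
lin(p,.1,bed[2],speed=.25)
print(lin(p,.013,bed[2],speed=.08,max_force=12)); st("down")
claw.grip(0,50); st("grip"); z0=state()["eef_pos"][2]
lin(p,.24,speed=.2); st("up")
t=B(0,-.16)
go(t,.24,bed[2]); st("over"); print(np.round(state()["joint_pos"],2)); 
lin(t,z0+.015+.03,bed[2],speed=.15); st("near"); print("z0",z0)
snap("h")
E
python3 - <<'E'
import sys;sys.path.insert(0,'.')
from ov import *
S=Cam("pics/h_side.pkl");T=Cam("pics/h_top.pkl")
m=MODELS["post"]
cv2.imwrite("pics/h1.png",np.hstack([ov(S,[(m,inbed(BS,0,-.16,.045))],(270,130,130,130),4)]))
E
```

```text
False
down t=42.00 [467.2 358.6  13.5] F [ 0.4 -0.3 -0.3] w 0.747
grip t=42.41 [467.1 358.4  13.5] F [-1.6 -2.   5.4] w 0.338
up t=43.69 [466.5 357.6 238.7] F [-0.9 -0.3 -1.8] w 0.339
over t=45.42 [ 498.8 -112.   240.1] F [-0.9  0.4 -2.8] w 0.337
[ 0.94  0.38 -1.02  1.81  0.35  1.15 -0.01]
near t=46.77 [ 499.  -113.4   59.3] F [ 0.4  0.2 -2.3] w 0.333
z0 0.013540684178859282
```

View pics/h1.png

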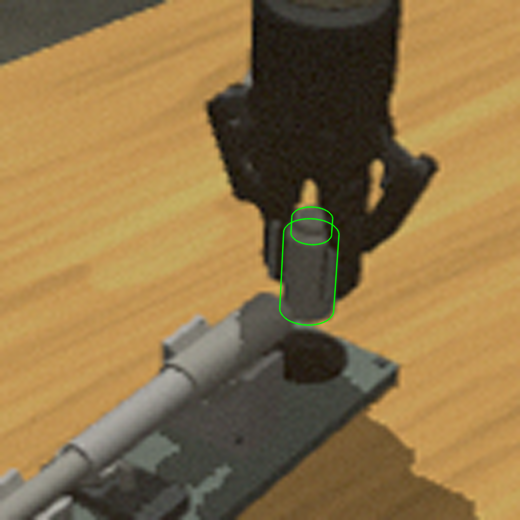

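The held post matches its outline over the pad and is clear of the axle end.

```bash
python3 - <<'E'
from put import *
t=B(0,-.16); z0=.01354+.015
lin(t,z0+.005,bed[2],speed=.1)
print(lin(t,z0-.003,bed[2],speed=.015,max_force=6)); st("contact")
claw.grip(.45); st("loosen"); claw.grip(.65); st("rel")
e=state()["eef_pos"]; manip.movel([e[0],e[1],.13],speed=.1); st("clear")
manip.movel([e[0],e[1],.25],speed=.2)
manip.move_j([1.176,0.411,-0.013,1.596,0.006,1.134,-0.082]); st("home"); snap("i")
E
cat > fin.py <<'E'
import sys;sys.path.insert(0,'.')
from ov import *
S=Cam("pics/i_side.pkl");T=Cam("pics/i_top.pkl")
for c,b,n,w in((S,BS,"s",(220,170,160,150)),(T,BT,"t",(195,170,200,110))):
    it=[(MODELS["axle"],inbed(b,0,0,.046,np.pi)),(rim(.019,.0155),inbed(b,0,.08)),(rim(.028,.024),inbed(b,0,-.08)),(MODELS["post"],inbed(b,0,-.16,.015))]
    cv2.imwrite(f"pics/i1{n}.png",ov(c,it,w,4))
A=Cam("pics/a_top.pkl")
for nm,(x,y) in dict(oil=(433,135),spanner=(157,345),tin=(482,307)).items():
    r=28 if nm!="spanner" else 42
    d=np.abs(A.im[y-r:y+r,x-r:x+r].astype(float)-T.im[y-r:y+r,x-r:x+r]); print(nm,d.mean().round(2),np.percentile(d,99))
E
python3 fin.py
```

```text
True
contact t=47.69 [ 498.7 -113.5   28.5] F [-1.2  0.8  6.4] w 0.338
loosen t=47.95 [ 497.8 -113.4   27.7] F [ 0.1 -0.3  1.1] w 0.444
rel t=48.26 [ 497.8 -113.4   27.6] F [-0.1 -0.6 -0.2] w 0.654
clear t=49.43 [ 497.3 -113.4  129.4] F [-0.1 -0.3 -1.3] w 0.652
home t=52.22 [ 202.2 -591.4  231.3] F [ 0.3 -0.2  0.1] w 0.649
oil 2.07 7.0
spanner 1.99 6.0
tin 1.99 7.0
```

View pics/i1s.png

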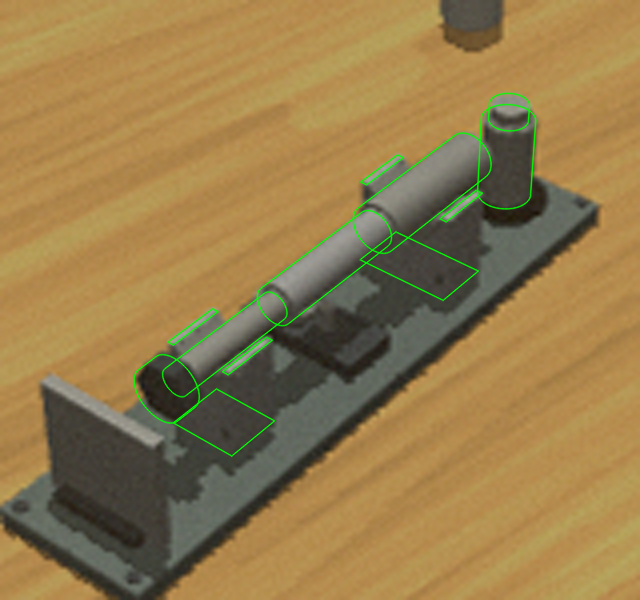

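View pics/i1t.png

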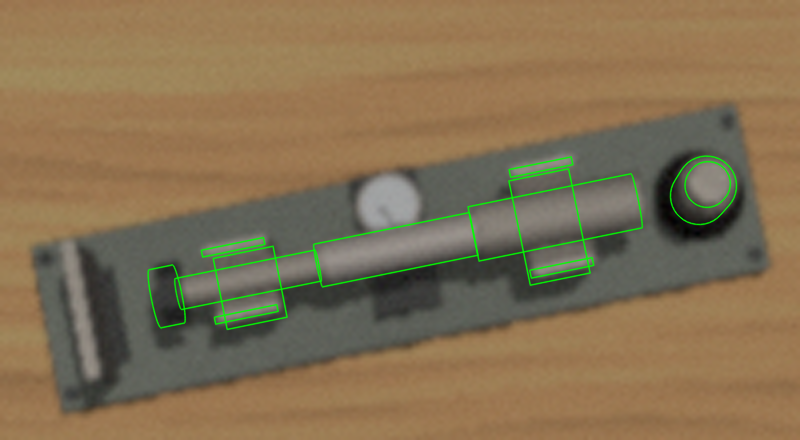

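Everything matches its target outline in both views. The post stands upright in the middle of the pad, and the oil bottle, spanner and tin regions are unchanged from the first picture apart from noise. Handing in.

```bash
python3 -c "
from rig import *
print(close_job())"
```

```text
the job is handed in; nothing more can be done
None
```

The axle is set up on the bed as asked, and I handed the job in about 52 s into the 122 s allowed. I placed the narrow V-block, then the wide V-block, then the axle and last the stop post. The axle had to be turned about 155° in the air so that its thick end lies in the wide block.

**Final check:** with the arm clear, I laid target outlines over both camera views. Both blocks, the axle and the post fell within about 1–1.5 mm of target. The axle lies level over the gauge, and the post stands upright in the middle of the pad. In the top camera's before-and-after pictures, the areas round the oil bottle, spanner and grease tin differ only by image noise.

**Disagreements and limits:**
- **Cameras:** the two cameras disagreed by about 2 mm in absolute position, as their calibration allows. I judged the placing relative to the bed in each picture.
- **Wide block:** it looked about 1 px (roughly 1–1.5 mm) off its outline in one view, and I did not correct it.
- **Joint 3:** on one approach it came to -1.46 against its limit of -1.47, so I changed the arm's posture before gripping the axle.
- **Forces:** no force reading I took was above about 10 N. I only read forces at the end of moves, not continuously.

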